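# Cap a media bottle for the autoclave and vent the cap a quarter turn

## Robot

A 6-joint arm with a two-finger parallel gripper is mounted at the origin on a cart in front of the work surface, level with it; the furniture and walls round the work are solid. World frame = base frame: x ahead of the robot, y to its left, z up, the work surface at z = 0. Lengths are in m, angles in rad, forces in N, time in s.
With the tool pointing down it reaches from about 0.35 to 0.775 m from the base axis. Payload 5.5 kg.
Tool frame: the origin (TCP) lies on the centre line of the jaws, within the pads' length; the fingertips stand 22 mm ahead of it and the grasp point (between the pads) lies 3 mm ahead of it; z points along the fingers, y is the line along which they close (so a half turn about z gives the same grasp; the last joint's range is limited). The gripper opens to 85 mm and grips with 20 to 120 N. Pads are 22 mm wide; open, the fingers measure 114 mm over their backs; the gripper's body (76 mm by 85 mm) begins 54 mm behind the grasp point. The pads swing forward as they close: fully open they stand 13 mm farther back than shut.
Start: joints at [-1.455, 0.313, 0.046, 1.304, 0, 1.431], TCP at [0.145, -0.556, 0.253] pointing down, gripper open.
Joint ranges: [-2.76, 2.76], [-0.86, 1.69], [-1.03, 1.26], [-2.2, 2.34], [-1.47, 1.5], [-3.14, 3.14]. Speed limits (rad/s): [2.57, 2.57, 3.14, 3.14, 3.14, 3.14].

## Interface

Orientations are given as a rotation vector (axis times angle).
In Python, from plant import manip gives the robot as it stands. The module is installed in compiled form; this text tells all that it offers.
- The arm moves only by the shell command python3 -m crank 'ROWS' [OPENING]. ROWS is text: rows parted by semicolons, each of 6 numbers parted by spaces: the shift along the tool's x, y, z in m, then the turn, a rotation vector about the tool's x, y, z in degrees. A call has 1 to 5 rows; each row shifts and turns the commanded pose from where the row before left it, along the tool's axes as they then stand; what a row does not reach is not made up. A row lasts 1/8 s, in which the tool goes at most 62.5 mm and 10.7 degrees, less where a joint would pass 70% of its speed; a pose out of reach is approached as far as the arm can. A call with a gripper value outside its range is refused whole. OPENING is the opening, from -1 (shut) to 1 (fully open), set as the call begins (- or left out, the last holds). The fingers move at their own pace and stop on an object; the grip force is fixed at half the most. Time passes only in rows, so rows that do not move let the fingers close. It gives the time, the measured TCP pose, the force, the opening and the grip force at its end, in the units of the state.
- manip.sense(): the state, without advancing time (a new reading comes with each control period).
- manip.capture(name): name is "scene" or "top"; returns a dict with "color" (480x640x3 uint8, blue, green, red), "depth" (480x640 float32, m along the optical axis (not along the pixel's ray), 0 where there is no reading), "K" (3x3 intrinsics, pixels), "pose" (4x4, takes a point from camera to world coordinates). Camera axes: x right, y down, z forward; pixel columns grow to the right and rows downward; lengths in m; the calibration is good to about 2 mm. A picture is of the moment at which its call begins.
- manip.sign_off(): hands the job in; it is judged then, once.
The state is a dict: "time_s": time; "qpos": joint angles; "joint_velocities": joint speeds; "joint_efforts": joint torques, N m; "tcp_pos": TCP position; "tool_rot": TCP orientation; "contact_force": force on the tool from outside, world axes, zero at the start; "wrist_torque": the same for the moment, N m; "grip_width": finger opening in m; "finger_force": force on a finger pad.
Only numpy, scipy, OpenCV 4.12 (cv2) and the standard library are available. Lean on these libraries where they do the work, as an engineer would, in place of code of your own. Each camera call takes 0.05 s, during which the arm holds its last target. There are 200 camera calls.

## Task

This bottle in the carrier is about to be autoclaved. Fold the carrier's handle, which stands up across the bottle, down to its left side until it clicks home in its catch; then screw the blue cap, which is only started on its thread, down until it bottoms out, and back it off a quarter turn so that it can vent. Finish still gripping the cap at that setting, so that it cannot creep before a colleague tapes it, with the handle still down in its catch; do not disturb the other things on the bench.

Things in the scene. Friction and masses are not known exactly. Their poses are not given: they have to be found in the camera images.
- carrier: Stainless two-bottle carrier, 218 x 86 mm tray on rubber feet; stands firm, does not move. Origin: centre of its underside on the bench. x runs along its length, away from the robot; y is the side (left) to which the handle folds; z up. Rack plate 37 mm, end plates 76 mm above the bench. The job's bottle stands at x = -50 mm, a shut one at x = +50 mm.
- bottle: The bottle to be capped: clear glass, 51 mm diameter, white label with a blue stripe, tight in its well so that it cannot turn. Origin: centre of its base, 9 mm above the bench, at carrier x = -50 mm. Under the cap its neck is 30 to 35 mm in diameter; the shoulder widens to 51 mm from 16 mm below the cap's edge.
- bottle_shut: Shut amber bottle with a black cap, 52 mm diameter, top 117 mm above the bench, fixed in the carrier's other well (carrier x = +50 mm). Not part of the job. Origin: centre of its base.
- handle_grip (a point): Centre of the handle's black grip: a round bar, 16 mm diameter, 110 mm long, along the carrier's x axis, 115 mm from the hinge axis. Upright it is 175 mm above the bench, across both bottles; folded home it is at carrier y = +115 mm, 57 mm above the bench. Flat steel legs at carrier x = -113 and +113 mm carry it.
- handle_hinge (a point): Point on the handle's hinge axis midway between the legs, below the grip: 60 mm above the bench over the carrier's origin. The axis is the carrier's x axis.
- handle (a joint): Angle of the carry handle, rad: 0 = upright, grows as it folds to the carrier's +y side (left), 1.60 = end stop, just past horizontal. Starts at 0 to 0.4. Stiff hinge (about 1.3 N at the grip): stays where left up to 0.9; past 1.1 it sinks on to a sprung ball catch at 1.22, which must be pressed past (about 3 N down on the grip); beyond 1.43 it snaps home to 1.6 and stays.
- cap: Blue ribbed screw cap, 38 mm diameter, 13 mm high, with a white paint dash on top along its own +x. Origin: on the bottle's axis at the cap's lower edge, z up; 102.5 mm above the bench when bottomed out, rising 4 mm a turn as it is unscrewed. Take it across the rim from above.
- cap_turn (a joint): Turn of the cap in rad on its right-hand thread: 0 = bottomed out (hard stop), positive = unscrewed (counter-clockwise seen from above). It starts 2.1 to 3.4 rad from bottom; turning takes about 0.06 N m; 1.571 = backed off a quarter turn.
- tape: Roll of tape lying flat, 94 mm diameter, 25 mm high; leave alone.
- timer: White timer, 64 x 62 x 15 mm; leave alone.
- notebook: Green notebook, 150 x 108 x 10 mm; leave alone.
- vial: Small drop vial with a red cap, 24 mm diameter, 48 mm high; leave alone.
- marker: Black-capped marker pen lying on the bench, 127 mm long; leave alone.

How it is judged:
By the outcome, as a careful person would: the job done as asked, in the order asked, and still so for the second after the job is handed in, while the arm keeps its last pose, push and grip.
It also fails if it takes over 64 s, if anything falls off the work surface, if the arm or the gripper's body presses on something with over 40 N, if the wrist force passes 120 N, or if a joint passes its speed limit or range.

## Working session

There is one attempt and no reset: what is moved stays moved. The work goes in short steps, Python scripts to look and compute and a shell command to move; the robot and the scene stay as the last step left them, time stands still between calls to the robot, and variables do not carry over. Pictures are saved under pics/ and viewed, at most 10 in all, crops included, and the job is handed in when it is done.

```bash
mkdir -p pics; cat > h.py <<'E'
from plant import manip
import numpy as np, cv2, pickle
from scipy.spatial.transform import Rotation as R
def shot(cam,tag):
    c=manip.capture(cam); cv2.imwrite(f'pics/{tag}.png',c['color']); pickle.dump(c,open(f'{tag}.pkl','wb')); return c
def load(tag): return pickle.load(open(f'{tag}.pkl','rb'))
def ray(c,u,v):
    d=np.linalg.inv(c['K'])@[u,v,1]; return c['pose'][:3,:3]@d, c['pose'][:3,3]
def atz(c,u,v,z):
    d,o=ray(c,u,v); return o+d*(z-o[2])/d[2]
def dep(c,u,v):
    p=c['depth'][v-1:v+2,u-1:u+2]; p=p[p>0]
    d,o=ray(c,u,v); return o+d*np.median(p) if len(p) else None
def proj(c,p):
    q=np.linalg.inv(c['pose'])@np.append(p,1); q=c['K']@q[:3]; return q[:2]/q[2]
E
python3 - <<'E'
from h import *
np.set_printoptions(precision=4,suppress=True)
for n in('scene','top'):
    c=shot(n,n+'0');print(c['pose'],c['K'][0])
s=manip.sense();print(s)
print(R.from_rotvec(s['tool_rot']).as_matrix())
E
```

```text
[[-0.5908 -0.6223  0.5135 -0.0657]
 [-0.8068  0.4562 -0.3754  0.472 ]
 [-0.0006 -0.6361 -0.7716  1.0334]
 [ 0.      0.      0.      1.    ]] [494.304    0.     321.8158]
[[ 0.0139 -0.99    0.1403  0.3897]
 [-0.9998 -0.0121  0.0139  0.0454]
 [-0.0121 -0.1404 -0.99    1.2348]
 [ 0.      0.      0.      1.    ]] [444.9034   0.     308.9974]
{'time_s': 0.1, 'qpos': array([-1.4546,  0.3139,  0.0451,  1.3036,  0.    ,  1.4312]), 'joint_velocities': array([ 0.0016, -0.0024,  0.0022, -0.0011, -0.0003,  0.0002]), 'joint_efforts': array([  0.0029, -48.1726,  29.9244,   0.0127,  -0.0001,  -0.    ]), 'tcp_pos': array([ 0.1454, -0.5559,  0.2525]), 'tool_rot': array([-3.1143, -0.4005, -0.0001]), 'contact_force': array([-0.6447,  0.008 ,  0.2283]), 'wrist_torque': array([ 0.0092, -0.0287,  0.0039]), 'finger_force': 0.0, 'grip_width': 0.08537158211640192}
[[ 0.9675  0.253  -0.0002]
 [ 0.253  -0.9675  0.0016]
 [ 0.0002 -0.0016 -1.    ]]
```

View pics/scene0.png

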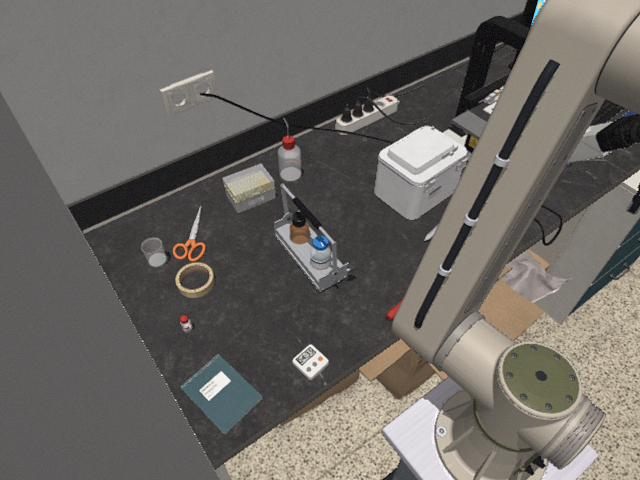

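View pics/top0.png

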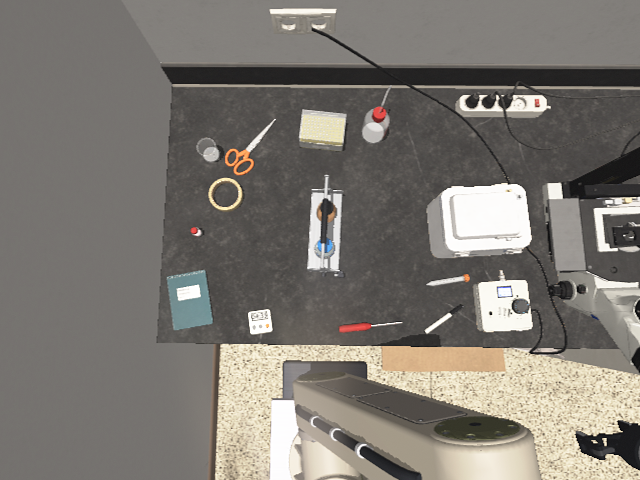

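The scene view shows the carrier near (312,245), with the handle upright. In the top view it is at about (325,230), running along image-vertical, with the blue cap near (324,246). I'll enlarge the top crop.

```bash
python3 - <<'E'
from h import *
c=load('top0');a=cv2.resize(c['color'][165:285,280:370],None,fx=5,fy=5,interpolation=cv2.INTER_CUBIC)
d=load('scene0');b=cv2.resize(d['color'][175:295,265:360],None,fx=4,fy=5,interpolation=cv2.INTER_CUBIC)
b=cv2.resize(d['color'][175:295,270:360],None,fx=3.6,fy=3.6,interpolation=cv2.INTER_CUBIC)
b=cv2.copyMakeBorder(b,0,600-b.shape[0],0,0,0)
cv2.imwrite('pics/c1.png',np.hstack([a,b])[:,:800])
E
```

```text
(no output)
```

View pics/c1.png

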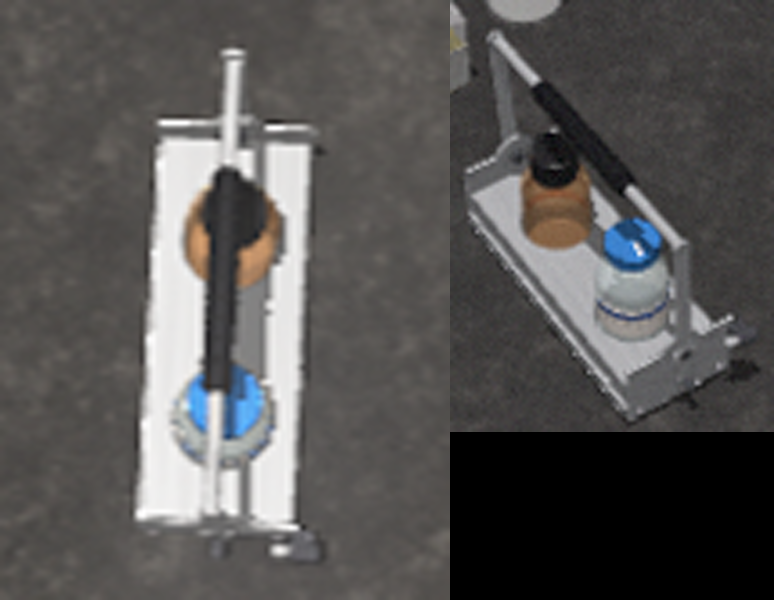

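```bash
python3 - <<'E'
from h import *
np.set_printoptions(precision=4,suppress=True)
c=load('top0');d=load('scene0')
T=lambda x,y:(x/5+280-.4,y/5+165-.4)
S=lambda x,y:((x-450)/3.6+270-.4,y/3.6+175-.4)
print('plates',[atz(c,*T(*p),.076)[:2] for p in[(158,122),(315,130),(140,517),(298,528)]])
print('grip top',[atz(c,*T(*p),.175) for p in[(228,170),(216,388)]],'dep',[dep(c,*map(round,T(*p))) for p in[(226,200),(222,280),(217,370)]])
print('grip scene',[atz(d,*S(*p),.175) for p in[(540,88),(630,188)]],[dep(d,*map(round,S(*p))) for p in[(560,113),(585,140),(610,168)]])
print('cap',[atz(c,*T(227,403),.117),atz(d,*S(632,241),.117)],dep(c,*map(round,T(245,395))),dep(d,*map(round,S(620,240))))
print('dash scene',[atz(d,*S(*p),.117) for p in [(620,232),(642,250)]])
print('bar ends',[atz(c,*T(*p),.175) for p in[(232,50),(213,518)]],[atz(d,*S(*p),.175) for p in[(495,38),(685,244)]])
# other objects
for n,p in dict(tape=(225,194),vial=(196,231),timer=(260,321),bottlewash=(376,125),box=(323,130)).items(): print(n,dep(c,*p))
E
```

```text
plates [array([0.7071, 0.058 ]), array([ 0.7036, -0.0261]), array([0.4948, 0.0645]), array([ 0.4901, -0.018 ])]
grip top [array([0.6563, 0.0224, 0.175 ]), array([0.5486, 0.0272, 0.175 ])] dep [array([0.6392, 0.0228, 0.1795]), array([0.5993, 0.0249, 0.1814]), array([0.5554, 0.0269, 0.1813])]
grip scene [array([0.6597, 0.0236, 0.175 ]), array([0.5507, 0.0276, 0.175 ])] [array([0.6268, 0.03  , 0.1821]), array([0.5975, 0.0301, 0.1831]), array([0.5682, 0.0309, 0.1817])]
cap [array([0.5496, 0.0206, 0.117 ]), array([0.5533, 0.0244, 0.117 ])] [0.5528 0.0104 0.1173] [0.5581 0.0303 0.1185]
dash scene [array([0.5644, 0.0263, 0.117 ]), array([0.543 , 0.0236, 0.117 ])]
bar ends [array([0.7168, 0.0209, 0.175 ]), array([0.4858, 0.028 , 0.175 ])] [array([0.7183, 0.0214, 0.175 ]), array([0.4924, 0.0274, 0.175 ])]
tape [ 0.7116  0.3056 -0.0036]
vial [0.5951 0.3709 0.0429]
timer [0.3547 0.1925 0.0136]
bottlewash [ 0.877  -0.1128  0.1033]
box [0.8758 0.0278 0.0696]
```

```bash
python3 -c "
from h import *
c=load('top0');print([dep(c,*p) for p in[(480,215),(440,195),(440,245),(504,300),(324,546//2)]])"
Z='' ; python3 -m crank '0 0 -0.02 0 0 -10.5;0 0 -0.02 0 0 -10.5;0 0 -0.02 0 0 -10.5;0 0 -0.02 0 0 -10.5;0 0 -0.02 0 0 -10.5' -1
python3 -m crank '0 0 0 0 0 -10.5;0 0 0 0 0 -10.5;0 0 0 0 0 -10.5;0 0 0 0 0 -10.5;0 0 0 0 0 -10.5'
python3 -m crank '0 0 0 0 0 -10.5;0 0 0 0 0 -10.5;0 0 0 0 0 -10.5;0 0 0 0 0 -10.5;0 0 0 0 0 -10.5'
python3 -m crank '0 0 0 0 0 -5.8;0 0 0 0 0 0'
```

```text
[array([ 0.62143314, -0.35520255,  0.16692901]), array([ 0.67656493, -0.26610927,  0.1436001 ]), array([ 0.55616592, -0.27492159,  0.10015141]), array([ 0.41948492, -0.45462726,  0.0457158 ]), array([0.4860663 , 0.02061921, 0.02831105])]
time_s: 0.72
tcp_pos: [0.1455, -0.5561, 0.3535]
tool_rot: [-2.611, -1.745, -0.001]
contact_force: [0.8, -0.5, -0.9]
grip_width: 0.0
finger_force: 0.0
time_s: 1.35
tcp_pos: [0.1455, -0.5561, 0.3528]
tool_rot: [-1.57, -2.72, -0.001]
contact_force: [-0.3, 0.2, 0.2]
grip_width: -0.0001
finger_force: 0.0
time_s: 1.98
tcp_pos: [0.1454, -0.5561, 0.3528]
tool_rot: [-0.205, -3.135, -0.002]
contact_force: [-1.1, 0.1, -0.2]
grip_width: -0.0004
finger_force: 0.0
time_s: 2.22
tcp_pos: [0.1455, -0.5562, 0.3529]
tool_rot: [-0.058, -3.141, -0.001]
contact_force: [0.3, -1.0, 0.1]
grip_width: -0.0
finger_force: 0.0
```

```bash
for i in 1; do
python3 -m crank '-0.034 0.041 0 0 0 0;-0.034 0.041 0 0 0 0;-0.034 0.041 0 0 0 0;-0.034 0.041 0 0 0 0;-0.034 0.041 0 0 0 0'
python3 -m crank '-0.034 0.041 0 0 0 0;-0.034 0.041 0 0 0 0;-0.034 0.041 0 0 0 0;-0.034 0.041 0 0 0 0;-0.034 0.041 0 0 0 0'
done; python3 -m crank '-0.034 0.041 0 0 0 0;-0.034 0.041 0 0 0 0;0 0 0 0 0 0'
```

```text
time_s: 2.85
tcp_pos: [0.3235, -0.3561, 0.3532]
tool_rot: [0.06, 3.141, -0.0]
contact_force: [-0.1, -0.1, 0.9]
grip_width: 0.0
finger_force: 0.0
time_s: 3.48
tcp_pos: [0.5008, -0.1572, 0.3532]
tool_rot: [0.06, 3.141, -0.0]
contact_force: [0.5, -1.3, -1.2]
grip_width: 0.0001
finger_force: 0.0
time_s: 3.85
tcp_pos: [0.5724, -0.0764, 0.3521]
tool_rot: [-0.051, -3.14, -0.001]
contact_force: [-0.9, -0.6, -0.4]
grip_width: -0.0002
finger_force: 0.0
```

```bash

python3 -m crank '-0.03 0.052 0 0 0 0;0 0 0.05 0 0 0;0 0 0.05 0 0 0;0 0 0.05 0 0 0;0 0 0.04 0 0 0'
python3 -m crank '0 0 0.01 0 0 0;0 0.015 0 0 0 0;0 0.008 0 0 0 0; 0 0.008 0 0 0 0;0 0.008 0 0 0 0'
```

```text
time_s: 4.47
tcp_pos: [0.6012, -0.0291, 0.1611]
tool_rot: [-0.06, -3.139, 0.0]
contact_force: [-0.4, 0.3, 0.7]
grip_width: 0.0001
finger_force: 0.0
time_s: 5.1
tcp_pos: [0.6048, 0.0113, 0.1545]
tool_rot: [0.055, 3.139, -0.001]
contact_force: [-0.4, -1.3, 0.3]
grip_width: 0.0002
finger_force: 0.0
```

```bash

python3 -m crank '0 0.008 0.002 0 0 0;0 0.008 0.002 0 0 0;0 0.008 0.002 0 0 0; 0 0.008 0.002 0 0 0;0 0.008 0.002 0 0 0'
python3 -m crank '0 0.007 0.002 0 0 0;0 0.007 0.002 0 0 0;0 0.007 0.002 0 0 0; 0 0.007 0 0 0 0;0 0 0 0 0 0'
python3 - <<'E'
from h import *
c=shot('top','top1');cv2.imwrite('pics/t1.png',cv2.resize(c['color'][165:285,250:390],None,fx=4,fy=4,interpolation=cv2.INTER_CUBIC))
d=shot('scene','scene1');cv2.imwrite('pics/s1.png',cv2.resize(d['color'][165:315,240:390],None,fx=4,fy=4,interpolation=cv2.INTER_CUBIC))
E
```

```text
time_s: 5.72
tcp_pos: [0.6052, 0.0513, 0.1428]
tool_rot: [-0.056, -3.14, -0.0]
contact_force: [0.5, 0.3, 0.7]
grip_width: -0.0003
finger_force: 0.0
time_s: 6.35
tcp_pos: [0.6064, 0.0793, 0.1372]
tool_rot: [-0.055, -3.141, -0.0]
contact_force: [0.4, 0.8, 0.2]
grip_width: -0.0001
finger_force: 0.0
```

View pics/s1.png

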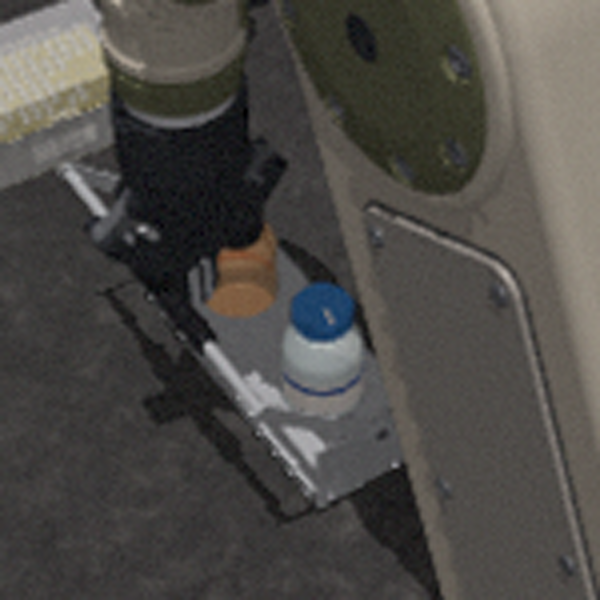

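The handle has folded left. Its bar runs from about (68,170) to (318,500) in the crop, and the cap is at (322,310). I'll measure the bar's position.

```bash
python3 - <<'E'
from h import *
np.set_printoptions(precision=4,suppress=True)
d=load('scene1')
for x,y in[(225,362),(235,373),(265,412),(280,435)]: print(dep(d,round(x/4+240),round(y/4+165)))
# ray ∩ circle about hinge axis radius .115 (axis through (.601,.020,.06), yaw -.035)
a=np.array([np.cos(.035),-np.sin(.035),0]);n=np.array([-a[1],a[0],0])
for x,y in[(215,352),(250,395),(300,465)]:
    r,o=ray(d,x/4+239.6,y/4+164.6)
    for t in np.linspace(.6,1.3,700):
        p=o+r*t-[.601,.020,.06]; 
        if abs(np.hypot(p@n,p[2])-.115)<.0006: print('th',np.arctan2(p@n,p[2]),p@a,p+[.601,.02,.06])
E
```

```text
[0.5333 0.1073 0.1435]
[0.5259 0.1041 0.1412]
[0.4934 0.1074 0.1408]
[0.5539 0.0565 0.0095]
th 0.8048021566142198 -0.056566579625960615 [0.5474 0.1052 0.1401]
th 0.8078930408555721 -0.05601790846572164 [0.5479 0.1049 0.1393]
th 0.8084080963763528 -0.09374082384115234 [0.5102 0.1064 0.1395]
th 0.8383931940749901 -0.1487220808047628 [0.4554 0.1109 0.1371]
th 0.8418862122017812 -0.1482341226210703 [0.4558 0.1106 0.1363]
```

```bash

python3 -m crank '0 -0.008 0 0 0 0;0 0 -0.045 0 0 0;0 0.04 0 0 0 0;0 0 0.008 0 0 0;0 0.002 0.008 0 0 0'
python3 -m crank '0 0.002 0.008 0 0 0;0 0.003 0.008 0 0 0;0 0.003 0.008 0 0 0;0 0.003 0.008 0 0 0;0 0 0 0 0 0'
```

```text
time_s: 7.08
tcp_pos: [0.608, 0.1136, 0.1664]
tool_rot: [0.055, 3.14, 0.006]
contact_force: [-2.2, 12.1, 13.0]
grip_width: -0.0002
finger_force: 7.3
time_s: 7.7
tcp_pos: [0.6088, 0.1333, 0.1367]
tool_rot: [0.045, 3.137, 0.033]
contact_force: [-2.7, 33.3, 14.0]
grip_width: 0.0002
finger_force: 14.1
```

```bash

python3 -m crank '0 0.003 -0.02 0 0 0;0 0 -0.03 0 0 0;0 0 -0.03 0 0 0;0 0 0 0 0 0'
python3 - <<'E'
from h import *
d=shot('scene','scene2');cv2.imwrite('pics/s2.png',cv2.resize(d['color'][165:315,240:390],None,fx=4,fy=4,interpolation=cv2.INTER_CUBIC))
print(manip.sense()['tcp_pos'])
E
```

```text
time_s: 8.2
tcp_pos: [0.6094, 0.1257, 0.2161]
tool_rot: [0.058, 3.137, -0.0]
contact_force: [0.1, -0.8, 0.4]
grip_width: 0.0002
finger_force: 0.0
[0.6085542  0.12566578 0.21433828]
```

View pics/s2.png

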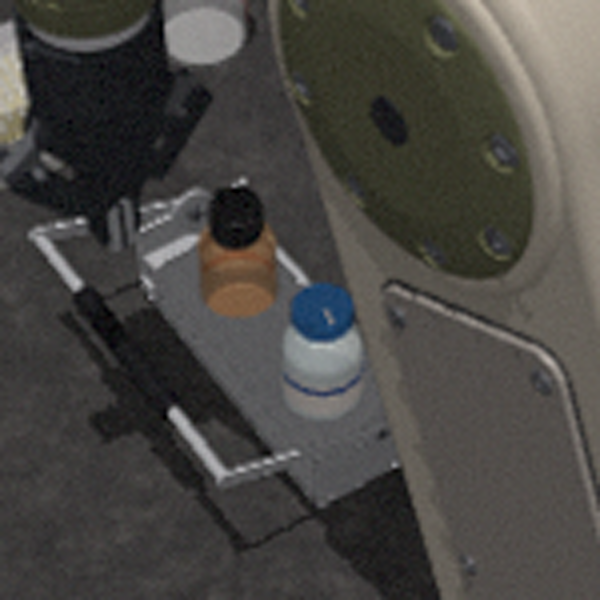

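The handle is now much lower: the bar's near corner is at (222,478) and the far one at (38,235), with the grip from (85,295) to (172,408). I'll measure the angle.

```bash
cat >> h.py <<'E'
def theta(d,pts):
    a=np.array([np.cos(.035),-np.sin(.035),0]);n=np.array([-a[1],a[0],0]);H=np.array([.601,.020,.06])
    for x,y in pts:
        r,o=ray(d,x/4+239.6,y/4+164.6); t=np.linspace(.6,1.3,3000)[:,None]; p=o+r*t-H
        e=np.hypot(p@n,p[:,2])-.115; k=np.where(np.diff(np.sign(e)))[0]
        for i in k: print('th %.3f x %.3f'%(np.arctan2(p[i]@n,p[i,2]),p[i]@a),p[i]+H)
E
python3 - <<'E'
from h import *
np.set_printoptions(precision=4,suppress=True)
d=load('scene2')
theta(d,[(222,476),(40,236),(85,295),(172,408),(130,352)])
for x,y in[(190,434),(130,352),(110,326)]: print(dep(d,round(x/4+239.6),round(y/4+164.6)))
E
```

```text
th 1.285 x -0.103 [0.5017 0.1339 0.0925]
th 2.508 x -0.026 [ 0.5772  0.0889 -0.0327]
th 1.236 x 0.115 [0.7202 0.1246 0.0978]
th 1.247 x 0.058 [0.6624 0.127  0.0966]
th 1.261 x -0.047 [0.5582 0.1311 0.0951]
th 1.246 x 0.003 [0.6076 0.1289 0.0967]
[0.5319 0.1356 0.1021]
[0.6012 0.1325 0.1043]
[0.627  0.1305 0.104 ]
```

```bash

python3 -m crank '0 0.005 0.04 0 0 0;0 0 0.03 0 0 0;0 0 0.01 0 0 0;0 0 0.006 0 0 0;0 0 0.006 0 0 0'
python3 -m crank '0 0.001 0.006 0 0 0;0 0.001 0.006 0 0 0;0 0.001 0.006 0 0 0;0 0 0.006 0 0 0;0 0 0 0 0 0'
```

```text
time_s: 8.88
tcp_pos: [0.6088, 0.1319, 0.123]
tool_rot: [0.056, 3.14, 0.002]
contact_force: [-0.9, 3.5, 3.1]
grip_width: 0.0
finger_force: 2.1
time_s: 9.5
tcp_pos: [0.6079, 0.1344, 0.0974]
tool_rot: [-0.056, -3.14, 0.001]
contact_force: [-0.9, -0.0, 0.0]
grip_width: -0.0001
finger_force: 0.0
```

```bash

python3 -m crank '0 0 -0.05 0 0 0;0 0 -0.05 0 0 0;0 0 -0.03 0 0 0;0.026 -0.056 0 0 0 0;0.026 -0.057 0 0 0 0'
python3 -m crank '0 0 0 0 0 -10;0 0 0 0 0 -10;0 0 0 0 0 -10;0 0 0 0 0 -10;0 0 0 0 0 -10' 1
python3 -m crank '0 0 0 0 0 -10;0 0 0 0 0 -10;0 0 0 0 0 -10;0 0 0 0 0 -10;0 0 0 0 0 -10' 1
python3 -m crank '0 0 0 0 0 -10;0 0 0 0 0 -10;0 0 0 0 0 0' 1
python3 - <<'E'
from h import *
print(manip.sense()['qpos'],R.from_rotvec(manip.sense()['tool_rot']).as_matrix())
d=shot('scene','scene3');cv2.imwrite('pics/s3.png',cv2.resize(d['color'][165:315,240:390],None,fx=4,fy=4,interpolation=cv2.INTER_CUBIC))
E
```

```text
time_s: 10.12
tcp_pos: [0.5525, 0.0228, 0.2289]
tool_rot: [0.053, 3.139, -0.001]
contact_force: [1.0, -0.9, -0.1]
grip_width: 0.0001
finger_force: 0.0
time_s: 10.75
tcp_pos: [0.5525, 0.0235, 0.2284]
tool_rot: [-1.284, 2.867, -0.001]
contact_force: [0.4, 0.5, 0.3]
grip_width: 0.0852
finger_force: 0.0
time_s: 11.38
tcp_pos: [0.5525, 0.0235, 0.2284]
tool_rot: [2.376, -2.055, 0.001]
contact_force: [-0.5, -0.5, -0.2]
grip_width: 0.0853
finger_force: 0.0
time_s: 11.75
tcp_pos: [0.5526, 0.0235, 0.2284]
tool_rot: [2.691, -1.622, 0.001]
contact_force: [-0.8, -0.9, 0.9]
grip_width: 0.0853
finger_force: 0.0
[-1.02505015e-01  2.78664800e-01 -6.24210901e-02  1.22943571e+00
 -2.19478959e-04 -2.15924989e+00] [[ 4.67047234e-01 -8.84232333e-01  2.50822625e-04]
 [-8.84232305e-01 -4.67047289e-01 -2.46438096e-04]
 [ 3.35054560e-04 -1.06687236e-04 -9.99999938e-01]]
```

View pics/s3.png

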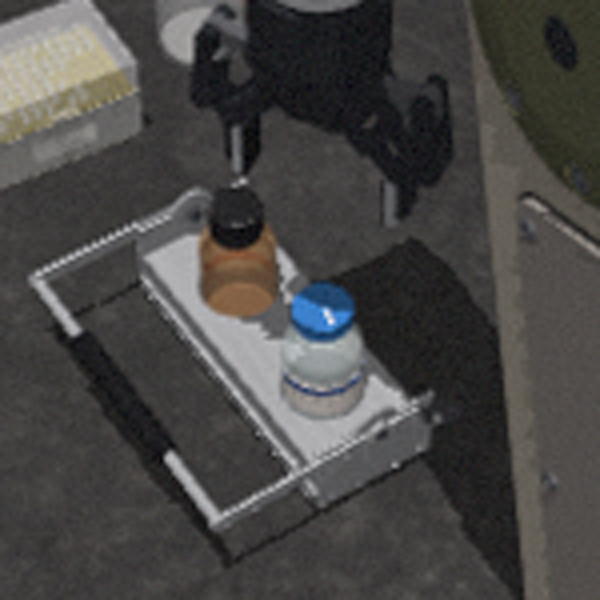

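The handle lies flat: near corner at (218,520), grip from (80,340) to (165,450). The cap's top is centred near (323,303), with the dash at about (328,315). I'll check the angle and the cap's centre.

```bash
python3 - <<'E'
from h import *
np.set_printoptions(precision=4,suppress=True)
d=load('scene3')
theta(d,[(218,518),(122,395)])
hsv=cv2.cvtColor(d['color'],cv2.COLOR_BGR2HSV)
m=cv2.inRange(hsv,(98,130,60),(115,255,255)); m[:, :305]=0; m[:230]=0; m[255:]=0; m[:,335:]=0
ys,xs=np.nonzero(m);print(xs.min(),xs.max(),ys.min(),ys.max())
D=d['depth'];P=[]
for y,x in zip(ys,xs):
    if D[y,x]>0: r,o=ray(d,x,y);P.append(o+r*D[y,x])
P=np.array(P);top=P[P[:,2]>.113];print(len(P),np.median(top[:,2]),top[:,:2].min(0),top[:,:2].max(0),top.mean(0))
# fit by projection of cap silhouette bbox
from scipy.optimize import least_squares
ang=np.linspace(0,6.28,90)
def bb(p):
    q=np.array([proj(d,[p[0]+.019*np.cos(a),p[1]+.019*np.sin(a),z]) for a in ang for z in(.1045,.1175)])
    return np.r_[q.min(0),q.max(0)]
t=np.array([xs.min()-.5,ys.min()-.5,xs.max()+.5,ys.max()+.5])
f=least_squares(lambda p:bb(p)-t,[.552,.022],diff_step=1e-3);print(f.x,f.fun)
E
```

```text
th 1.642 x -0.103 [0.5025 0.1383 0.0518]
th 2.116 x -0.072 [0.5323 0.1208 0.0003]
th 1.664 x 0.011 [0.6156 0.1341 0.0493]
th 2.093 x 0.043 [0.6479 0.1181 0.0027]
313 328 235 249
174 0.1183538292471853 [0.5334 0.0063] [0.57  0.045] [0.552  0.0264 0.1182]
[0.5558 0.0215] [ 0.1429 -0.2303 -0.1429  0.2255]
```

```bash

python3 -m crank '0 0 0.05 0 0 0;0 0 0.03 0 0 0;0 0 0.015 0 0 0;0 0 0.01 0 0 0;0 0 0.006 0 0 0'
python3 -m crank '0 0 0 0 0 0;0 0 0 0 0 0;0 0 0 0 0 0;0 0 0 0 0 0;0 0 0 0 0 0' -1
python3 -c "
from h import *
s=manip.sense();print(s['contact_force'],s['wrist_torque'],s['tcp_pos'],s['tool_rot'],s['qpos'][5])"
```

```text
time_s: 12.42
tcp_pos: [0.5531, 0.0236, 0.1176]
tool_rot: [-2.691, 1.62, -0.002]
contact_force: [-0.4, 0.4, 1.0]
grip_width: 0.0855
finger_force: 0.0
time_s: 13.05
tcp_pos: [0.5522, 0.0232, 0.1183]
tool_rot: [2.691, -1.619, 0.001]
contact_force: [-3.6, -1.3, 5.4]
grip_width: 0.0351
finger_force: 59.2
[-3.61010586 -1.32377544  5.42120175] [-0.3487434   0.63345499 -0.04913786] [0.55220154 0.02315967 0.11829203] [ 2.69092807e+00 -1.61918808e+00  1.10134012e-03] -2.1609207463386833
```

```bash

python3 -m crank '0 0 0 0 0 0;0 0 0 0 0 0;0 0 -0.007 0 0 0;0 0 0 0 0 0' 1
python3 -m crank '0 0 0 0 0 0;0 0 0 0 0 0;0 0 0 0 0 0;0 0 0 0 0 0;0 0 0 0 0 0' -1
python3 - <<'E'
from h import *
s=manip.sense();print(s['contact_force'],s['wrist_torque'],s['tcp_pos'],s['tool_rot'],s['qpos'][5])
d=shot('scene','scene4');cv2.imwrite('pics/s4.png',cv2.resize(d['color'][195:285,270:370],None,fx=6,fy=6,interpolation=cv2.INTER_CUBIC))
E
```

```text
time_s: 13.55
tcp_pos: [0.5531, 0.0236, 0.125]
tool_rot: [-2.692, 1.619, -0.002]
contact_force: [0.5, 0.2, -0.3]
grip_width: 0.0849
finger_force: 0.0
time_s: 14.18
tcp_pos: [0.552, 0.0235, 0.1244]
tool_rot: [2.691, -1.619, -0.001]
contact_force: [-4.0, -1.3, 6.1]
grip_width: 0.0349
finger_force: 59.4
[-4.04235751 -1.25350165  6.07511414] [-0.23765491  0.7126569  -0.02461122] [0.55203959 0.02348021 0.12441801] [ 2.69144522e+00 -1.61887029e+00 -5.35864895e-04] -2.161064873304142
```

View pics/s4.png

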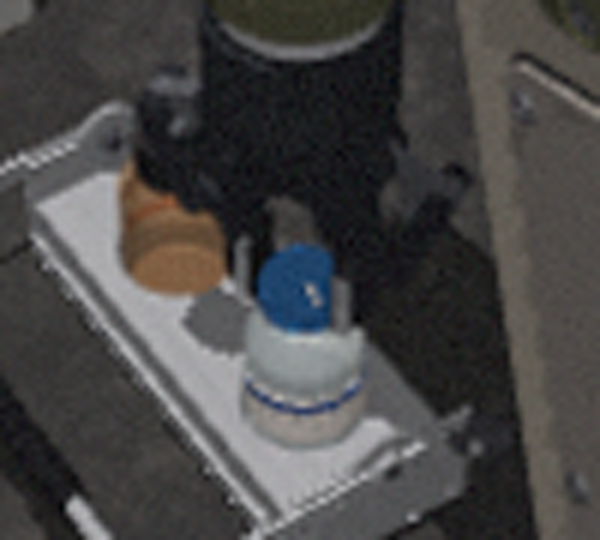

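Both heights give the same width, and in the picture the pads straddle the blue cap at (243,265) and (340,305), so it is the cap that is gripped. Now I'll screw it down.

```bash
cat > w.py <<'E'
from h import *
s=manip.sense();m=R.from_rotvec(s['tool_rot']).as_matrix();print('F',s['contact_force'].round(1),'T',s['wrist_torque'].round(3),'head %.1f'%np.degrees(np.arctan2(m[1,0],m[0,0])),'q6 %.3f'%s['qpos'][5], s['tcp_pos'].round(4),s['joint_efforts'][5].round(3))
E
python3 w.py
python3 -m crank '0 0 0.0001 0 0 10;0 0 0.0001 0 0 10;0 0 0.0001 0 0 10;0 0 0.0001 0 0 10;0 0 0.0001 0 0 10' | grep -E 'grip|time'
python3 w.py
python3 -m crank '0 0 0.0001 0 0 10;0 0 0.0001 0 0 10;0 0 0.0001 0 0 10;0 0 0.0001 0 0 10;0 0 0.0001 0 0 10'| grep -E 'grip|time'
python3 w.py
```

```text
F [-4.4 -1.6  4.1] T [-0.325  0.735  0.049] head -62.1 q6 -2.161 [0.552  0.0235 0.1244] -0.04
time_s: 14.85
grip_width: 0.035
F [-0.6 -1.   3.2] T [-0.2    0.198  0.089] head -112.4 q6 -1.283 [0.553  0.0235 0.124 ] -1.388
time_s: 15.48
grip_width: 0.0349
F [ 1.1 -3.7  1.8] T [-0.74  -0.118  0.101] head -162.4 q6 -0.410 [0.5537 0.0229 0.1235] -1.383
```

```bash

python3 -m crank '0 0 0.00005 0 0 5;0 0 0.00005 0 0 5;0 0 0.00005 0 0 5;0 0 0 0 0 0' | grep -E 'grip_w'
python3 w.py
python3 -m crank '0 0 0.0001 0 0 5;0 0 0 0 0 5;0 0 0 0 0 0' | grep -E 'grip_w'
python3 w.py
python3 -m crank '0 0 0.0001 0 0 5;0 0 0 0 0 5;0 0 0 0 0 0' | grep -E 'grip_w'
python3 w.py
```

```text
grip_width: 0.0349
F [ 2.2 -4.6  1. ] T [-1.035 -0.272 -0.102] head -177.0 q6 -0.155 [0.5537 0.0226 0.1234] 0.226
grip_width: 0.035
F [ 1.3 -5.6  1.6] T [-1.165 -0.266 -0.042] head 173.0 q6 0.019 [0.5537 0.0224 0.1233] 0.156
grip_width: 0.035
F [ 1.3 -6.   1.5] T [-1.282 -0.274 -0.056] head 163.0 q6 0.194 [0.5537 0.0223 0.1232] 0.156
```

```bash

python3 -m crank '0 0 0.0001 0 0 5;0 0 0 0 0 5;0 0 0 0 0 0' | grep -E 'grip_w'
python3 w.py
python3 -m crank '0 0 0.0001 0 0 5;0 0 0 0 0 0' | grep -E 'grip_w'
python3 w.py
python3 - <<'E'
from h import *
d=shot('scene','scene5');cv2.imwrite('pics/s5.png',cv2.resize(d['color'][205:265,285:355],None,fx=8,fy=8,interpolation=cv2.INTER_CUBIC))
E
```

```text
grip_width: 0.0353
F [ 1.  -7.   0.9] T [-1.453 -0.241 -0.06 ] head 153.0 q6 0.368 [0.5536 0.0221 0.1231] 0.156
grip_width: 0.0351
F [ 1.8 -8.1  0.6] T [-1.488 -0.196 -0.074] head 148.0 q6 0.456 [0.5536 0.022  0.123 ] 0.152
```

View pics/s5.png

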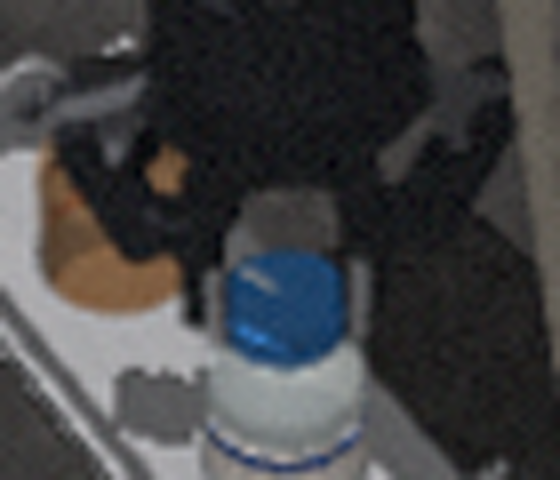

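The dash, now at (258,275), is up and left of the cap's centre at (288,290). It was lower right before, so the cap is turning with the pads. I'll continue.

```bash

python3 -m crank '0 -0.001 0.0001 0 0 5;0 0 0 0 0 0' | grep -E 'grip_w'
python3 w.py
python3 -m crank '0 0 0 0 0 5;0 0 0 0 0 0' | grep -E 'grip_w'
python3 w.py
python3 -m crank '0 0 0.0001 0 0 5;0 0 0 0 0 0' | grep -E 'grip_w'
python3 w.py
```

```text
grip_width: 0.035
F [ 2.2 -5.  -0. ] T [-0.993 -0.476 -0.043] head 143.0 q6 0.541 [0.5535 0.0218 0.123 ] 0.144
grip_width: 0.0351
F [ 2.2 -5.8  0.8] T [-1.063 -0.435 -0.116] head 138.0 q6 0.629 [0.5534 0.0217 0.1229] 0.148
grip_width: 0.0351
F [ 1.6 -5.9  1. ] T [-1.118 -0.35  -0.092] head 133.0 q6 0.716 [0.5534 0.0217 0.1228] 0.148
```

```bash

python3 -m crank '0 0 0 0 0 5;0 0 0 0 0 0' | grep -E 'grip_w'
python3 w.py
python3 -m crank '0 0 0.0001 0 0 5;0 0 0 0 0 0' | grep -E 'grip_w'
python3 w.py
python3 -m crank '0 0 0 0 0 5;0 0 0 0 0 0' | grep -E 'grip_w'
python3 w.py
```

```text
grip_width: 0.0353
F [ 1.8 -5.4  1.6] T [-1.248 -0.374  0.326] head 128.0 q6 0.802 [0.5533 0.0216 0.1228] 0.517
grip_width: 0.0348
F [ 0.8 -5.   2.1] T [-1.016 -0.25  -0.129] head 123.0 q6 0.890 [0.5529 0.022  0.1227] 0.148
grip_width: 0.0349
F [ 0.9 -6.   2.6] T [-1.018 -0.21   0.174] head 118.1 q6 0.976 [0.5528 0.0221 0.1227] 0.423
```

```bash

python3 -m crank '0 0 0 0 0 3;0 0 0 0 0 0' | grep -E 'grip_w'
python3 w.py
python3 -m crank '0 0 0 0 0 3;0 0 0 0 0 0' | grep -E 'grip_w'
python3 w.py
python3 -m crank '0 0 0 0 0 3;0 0 0 0 0 0' | grep -E 'grip_w'
python3 w.py
python3 -m crank '0 0 0 0 0 3;0 0 0 0 0 0' | grep -E 'grip_w'
python3 w.py
```

```text
grip_width: 0.0351
F [ 1.  -2.2  2.7] T [-0.526  0.005 -0.024] head 115.1 q6 1.029 [0.5523 0.0229 0.1227] 0.056
grip_width: 0.0348
F [-0.4 -1.8  5.2] T [-0.438 -0.067  0.014] head 112.1 q6 1.081 [0.5523 0.0229 0.1227] 0.169
grip_width: 0.0349
F [ 0.9 -3.1  4. ] T [-0.569 -0.118  0.859] head 109.2 q6 1.132 [0.5523 0.0229 0.1226] 1.01
grip_width: 0.0345
F [ 1.1 -6.1  3.4] T [-1.361 -0.203  0.446] head 106.0 q6 1.186 [0.5527 0.0216 0.1227] 0.571
```

The torque climbs to 0.86 N m and then slips, so the cap has bottomed out. I'll regrip unloaded, then back off exactly 90°.

```bash

python3 -m crank '0 0 0 0 0 0;0 0 0 0 0 0;0 0 0 0 0 0;0 0 0 0 0 0' 1 | grep -E 'grip_w|time'
python3 w.py; python3 -c "
from h import *
shot('scene','bot')"
python3 -m crank '0 0 0 0 0 0;0 0 0 0 0 0;0 0 0 0 0 0;0 0 0 0 0 0;0 0 0 0 0 0' -1 | grep -E 'grip_w|time'
python3 w.py; python3 -c "
from h import *
shot('scene','bot2')"
```

```text
time_s: 20.4
grip_width: 0.0854
F [-0.8 -0.1  0.6] T [-0.029 -0.023 -0.006] head 106.0 q6 1.188 [0.5518 0.0231 0.1222] -0.002
time_s: 21.08
grip_width: 0.0352
F [0.4 2.1 3.4] T [0.155 0.013 0.009] head 106.0 q6 1.188 [0.5523 0.0229 0.1229] 0.016
```

```bash

python3 -m crank '0 0 -0.0001 0 0 -10;0 0 -0.0001 0 0 -10;0 0 -0.0001 0 0 -10;0 0 -0.0001 0 0 -10;0 0 -0.0001 0 0 -10' | grep -E 'grip_w|time'
python3 w.py
python3 -m crank '0 0 -0.0001 0 0 -10;0 0 -0.0001 0 0 -10;0 0 -0.0001 0 0 -10;0 0 -0.0001 0 0 -10;0 0 0 0 0 0' | grep -E 'grip_w|time'
python3 w.py; python3 - <<'E'
from h import *
shot('scene','off')
I=[cv2.resize(load(t)['color'][220:262,300:345],None,fx=8,fy=8,interpolation=cv2.INTER_CUBIC) for t in('bot','off')]
cv2.imwrite('pics/cmp.png',np.hstack(I))
E
```

```text
time_s: 21.75
grip_width: 0.0346
F [-1.3 -0.1  4.4] T [-0.041  0.15  -0.083] head 156.3 q6 0.310 [0.552  0.0226 0.1233] 1.382
time_s: 22.38
grip_width: 0.0348
F [-1.  -2.3  4.8] T [-0.441  0.185  0.012] head -164.2 q6 -0.381 [0.552  0.0222 0.1237] -0.534
```

View pics/cmp.png

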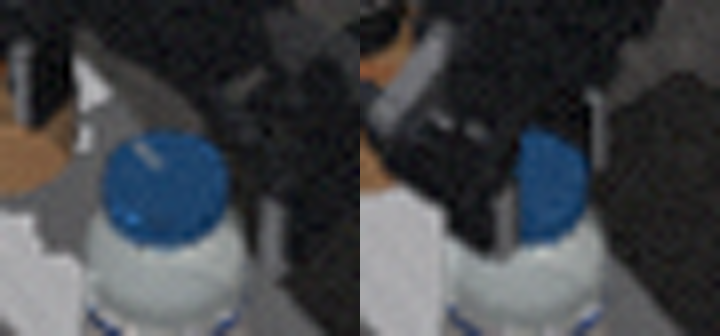

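In the bottomed view the dash is at (147,155), up and left of the cap's centre. In the backed-off view it's hidden by the left finger at (505,190), where a 90° counter-clockwise turn would put it. I'll do a quick check that the handle hasn't moved, then hand in.

```bash
python3 - <<'E'
from h import *
a,b=load('scene3')['color'],load('off')['color']
d=cv2.absdiff(a,b)[245:300,255:305].max(2);print(d.mean(),(d>60).sum())
s=manip.sense();print(s['time_s'],s['finger_force'],s['contact_force'])
if (d>60).sum()<60: print(manip.sign_off())
E
```

```text
5.158545454545455 0
22.425 59.692830047074494 [-1.19258912 -2.38632651  5.68040624]
the job is handed in; nothing more can be done
None
```

The job is handed in at 22.4 s: the handle is down in its catch, and the cap was screwed to its hard stop, backed off 89.8° by the wrist reading and is still gripped; the dash was hidden behind a finger, so I couldn't confirm that angle by sight.

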